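Find the heavy side of a spit roast and hold it down for the counterweight

ROBOT

A 6-joint arm with a two-finger parallel gripper is mounted at the origin on a cart in front of the work surface, level with it; the furniture and walls round the work are solid. World frame = base frame: x ahead of the robot, y to its left, z up, the work surface at z = 0. Lengths are in m, angles in rad, forces in N, time in s.
With the tool pointing down it reaches from about 0.3 to 0.775 m from the base axis. Payload 14.6 kg.
Tool frame: the origin (TCP) lies at the very end of the fingers, on their centre line; the grasp point (between the pads) lies 19 mm behind it (ctrl.grasp_offset is the distance from the TCP to the grasp point, in m); z points along the fingers, y is the line along which they close (so a half turn about z gives the same grasp; the last joint's range is limited). The gripper opens to 94 mm and grips with 3 to 60 N. Pads are 16 mm wide; open, the fingers measure 119 mm over their backs; the gripper's body (75 mm by 177 mm) begins 78 mm behind the grasp point.
Start: joints at [1.218, 0.3, 1.521, -0, 1.321, -0.067], TCP at [0.155, 0.528, 0.205] pointing down, gripper open.
Joint ranges: [-3.03, 3.03], [-0.79, 2.21], [0.23, 2.52], [-1.04, 4.18], [0, 3.07], [-2.55, 2.55]. Speed limits (rad/s): [2.22, 2.22, 2.57, 3.14, 3.14, 3.14].

INTERFACE

Orientations are given as [roll, pitch, yaw] about the fixed x, y, z axes, in that order (R = Rz(yaw) Ry(pitch) Rx(roll)).
In Python, from station import ctrl gives the robot as it stands.
- The arm moves only by the tool step_arm, never from a script. Its argument "plan" is a list that holds one entry, the list of rows, each a list of 6 numbers: the shift along the tool's x, y, z in units of 30 mm (1.0 is 30 mm), then the turn, a rotation vector about the tool's x, y, z in units of 6 degrees (1.0 is 6 degrees). In form: [[[dx, dy, dz, wx, wy, wz], ...]]. A call has 1 to 8 rows; each row is the pose to reach, as a shift and turn from the pose commanded when the call began, along the tool's axes at that moment; what a row does not reach only later rows make up. A row lasts 1/12 s, in which the tool goes at most 41.7 mm and 7.16 degrees, less where a joint would pass 70% of its speed; a pose out of reach is approached as far as the arm can. A call with a gripper value outside its range is refused whole. "grip" is the opening, from 0 (shut) to 1 (fully open), set as the call begins (left out, the last holds). The fingers move at their own pace and stop on an object; "squeeze" is the grip in N (left out, the last holds). Time passes only in rows, so rows that repeat a pose let the fingers close. It gives the time, the measured TCP pose, the force, the opening and the grip force at its end, in the units of the state.
- ctrl.get_obs(): the state, without advancing time (a new reading comes with each control period).
- ctrl.camera(name): name is "side" or "top" or "wrist"; returns the picture (384x512x3 uint8, red, green, blue); there is no depth.
- ctrl.camera_model(name): a dict with "intrinsics" (3x3 intrinsics, pixels), "R" (3x3) and "t" (3): a world point X has camera coordinates R X + t; the wrist camera has in their place "tool_from_camera" (4x4, takes a point from camera to tool coordinates, whose origin is the TCP and whose axes are the flange's). Camera axes: x right, y down, z forward; pixel columns grow to the right and rows downward; lengths in m; the calibration is good to about 2 mm. A picture is of the moment at which its call begins: read the wrist's pose just before it. camera_model takes no time and is no camera call.
- ctrl.hand_in(): hands the job in; it is judged then, once.
Trained networks look in the newest picture that a camera, given by its name, has taken for a name from the list of things; names that differ only in an ending like _2 or _b are one class to them, and where a whole thing is asked for, a point or a joint stands for the part that bears it (a point fixed in the world has none). Each returns a list of dicts, best first, with "confidence" (0 to 1); they miss things now and then, are a little off and sometimes report something else, mostly with a low value. They report only what shows in the picture. A call takes as long as a camera call.
- ctrl.masks_of(query, camera): "pixels" (384x512 bool, what is visible of it) and "at" ([column, row] in pixels, amid what is visible of it).
- ctrl.place_of(query, camera): "at" ([column, row] in pixels: a listed point, or the origin of a listed thing).
The state is a dict: "time_s": time; "qpos": joint angles; "joint_vel": joint speeds; "tau": joint torques, N m; "ee_pos": TCP position; "eef_rot": TCP orientation; "force": force on the tool from outside, world axes, zero at the start; "moment": the same for the moment, N m; "grip_width": finger opening in m; "grip_force": force on a finger pad.
Only numpy, scipy, OpenCV 4.12 (cv2) and the standard library are available. Lean on these libraries where they do the work, as an engineer would, in place of code of your own. Each camera call takes 0.05 s, during which the arm holds its last target. There are 200 camera calls.

TASK

The tied roast on this hand-cranked rotisserie has to be balanced before it goes to the fire. First loosen the black wing screw that clamps the spit, about a quarter turn anticlockwise from above; then take the wooden crank handle, turn the spit and feel which side of the roast is heavy, and turn it until the heavy side points straight down. Finish while still gripping the handle there, keeping the spit still so that I can clamp the counterweight on top; do not touch the roast, and leave the other things where they are.

Things in the scene. Friction and masses are not known exactly. Their poses are not given: they have to be found in the camera images.
- stand: Fixed steel rotisserie stand, 150 x 286 x 155 mm: two A-frames 260 mm apart with 40 mm bearing blocks, a drip tray between them. Origin: on the worktop below the spit's middle. z up; y runs along the spit from the crank end (-y) to the clamp end (+y); the spit's axis is level, parallel to y, 135 mm above the worktop. Place and yaw vary.
- clamp_wing (a joint): Angle of the wing screw that clamps the spit, rad; grows anticlockwise seen from above (loosening). It starts tight, between 0 and 0.25; below 0.8 the screw still presses on the spit, above that the spit turns; stop at 2.0. Drag 0.12 N m; it stays where it is left.
- clamp_grip (a point): Centre of the black wing of the clamp screw, on its upright axis, 179 mm above the worktop, over the bearing block at the +y end of the stand. Wing 40 mm long, 9 mm thick, 22 mm high, its underside 13 mm above the block. This point's x axis runs along the wing, its y axis across the 9 mm; they turn with it and at joint value 0 are the stand's x and y.
- spit (a joint): Angle of spit, roast and crank, rad. 0: handle straight above the axis; grows as it goes from the top to the stand's +x, then down. Starts within 0.7 of 0; can turn 2 turns either way. Stiff bearings (drag 0.33 N m): it stays where left. The off-centre weight changes the drag by up to 0.2 to 0.3 N m: most extra while the heavy side is level and going up, least while level and going down.
- crank_handle (a point): Grip point on the crank handle: middle of a round wooden sleeve 18 mm thick, 78 mm long, level and parallel to the stand's y, free to spin on its bolt. It runs on a circle of 55 mm radius about crank_centre as the spit turns. The steel crank arm is 49 mm from this point towards the stand. Axes turn with the spit.
- crank_centre (a point): Fixed point on the spit's axis in the plane in which crank_handle moves, 135 mm above the worktop. Axes as the stand's. Felt at the handle, the drag is about 1 to 12 N along its path; it shows while the handle creeps forward and fades once the hand has stopped or sprung back.
- counterweight: Small steel counterweight with a square collar, a 110 mm long loose part lying on the wooden board; leave it. Origin: underside of the collar.
- salt: Salt shaker, 44 mm wide, 90 mm tall, standing on the wooden board; leave it. Origin: centre of its foot.
- garlic: Garlic bulb, 60 mm, on the wooden board; leave it. Origin: centre of its underside.
- lemon: Lemon, 78 x 55 x 56 mm, at the back of the worktop; leave it. Origin: centre of its underside.
- roast_middle (a point): Rolled, tied roast on the spit, 105 mm thick and 152 mm long. This point: its middle, on the spit's axis. It turns with the spit. Its heavy side cannot be seen and differs each time; it never starts near straight down. Not to be touched.

How it is judged:
By the outcome, as a careful person would: the job done as asked, in the order asked, and still so for the second after the job is handed in, while the arm keeps its last pose, push and grip.
It also fails if it takes over 72 s, if anything falls off the work surface, if the arm or the gripper's body presses on something with over 40 N, if the wrist force passes 120 N, or if a joint passes its speed limit or range.

## Working session

There is one attempt and no reset: what is moved stays moved. The work goes in short steps, Python scripts to look and compute and a tool call to move; the robot and the scene stay as the last step left them, time stands still between calls to the robot, and variables do not carry over. Pictures are saved under pics/ and viewed, at most 10 in all, crops included, and the job is handed in when it is done.

Besides the shell and the picture viewer there is one more tool, called after "Request:" as name(argument=value, ...) on one line, values as JSON. step_arm: Moves the arm, as the interface text tells. Its arguments: {"type":"object","properties":{"plan":{"type":"array","items":{"type":"array","items":{"type":"array","items":{"type":"number"}}}},"grip":{"type":"number"},"squeeze":{"type":"number"}},"required":["plan"]}

```bash
ls; mkdir -p pics
cat > h.py <<'E'
import numpy as np, cv2
from scipy.spatial.transform import Rotation as Ro
from station import ctrl
def ray(cam,uv):
    m=ctrl.camera_model(cam);K=np.array(m["intrinsics"]);d=np.linalg.inv(K)@[uv[0],uv[1],1]
    R=np.array(m["R"]);t=np.array(m["t"]);return -R.T@t,R.T@d
def atz(cam,uv,z):
    o,d=ray(cam,uv);return o+d*(z-o[2])/d[2]
def proj(cam,X):
    m=ctrl.camera_model(cam);p=np.array(m["intrinsics"])@(np.array(m["R"])@X+np.array(m["t"]));return p[:2]/p[2]
def tri(a,b):
    A=[];B=[]
    for o,d in (a,b):
        d=d/np.linalg.norm(d);P=np.eye(3)-np.outer(d,d);A.append(P);B.append(P@o)
    X=np.linalg.solve(sum(A),sum(B));return X,[np.linalg.norm(P@X-b) for P,b in zip(A,B)]
E
python3 - <<'E'
from h import *
ims=[]
for c in ("top","side"):
    im=ctrl.camera(c)[...,::-1].copy()
    for q in ("stand","clamp_grip","crank_handle","crank_centre","roast_middle","salt","counterweight","garlic","lemon"):
        r=ctrl.place_of(q,c)[:2]
        for k in r: print(c,q,np.round(k["at"],1),round(k["confidence"],2))
        if r:
            p=tuple(int(v) for v in r[0]["at"]);cv2.circle(im,p,3,(255,0,255),1)
    cv2.imwrite(f"pics/{c}0.png",im)
for c in("top","side"):print(ctrl.camera_model(c))
o=ctrl.get_obs();print(o)
E
```

```text
pics
top stand [319.3 220. ] 0.62
top clamp_grip [281.3 212.3] 0.5
top crank_handle [410.9 216.6] 0.64
top crank_handle [307.4 146.3] 0.58
top salt [168.8 200. ] 0.75
top counterweight [182.3 243.1] 0.52
top garlic [127.9 218.4] 0.77
top lemon [310.8 141.1] 0.6
side stand [283.7 171.5] 0.83
side clamp_grip [281.9 152.8] 0.44
side crank_handle [284.   95.1] 0.68
side roast_middle [286.2 140.9] 0.65
side salt [267.1 283.9] 0.93
side salt [281.6  95.7] 0.49
side counterweight [319.6 263.5] 0.63
side garlic [289.1 321. ] 0.71
{'intrinsics': array([[383.22921984,   0.        , 249.67095313],
       [  0.        , 383.22921984, 186.94124401],
       [  0.        ,   0.        ,   1.        ]]), 'R': array([[-0.01765495, -0.99967263, -0.01851863],
       [-0.99113613,  0.01993732, -0.13134564],
       [ 0.13167186,  0.01603558, -0.99116365]]), 't': array([0.25089833, 0.5905908 , 1.12717585])}
{'intrinsics': array([[387.43930384,   0.        , 259.96341373],
       [  0.        , 387.43930384, 184.99559251],
       [  0.        ,   0.        ,   1.        ]]), 'R': array([[-0.99995123,  0.00817708, -0.0055386 ],
       [ 0.00952042,  0.64890122, -0.76081309],
       [-0.00262722, -0.76082872, -0.64894742]]), 't': array([ 0.57487616, -0.06318921,  1.38990231])}
{'time_s': 1.0, 'qpos': array([ 1.21837487e+00,  2.99859939e-01,  1.52097264e+00, -8.89392822e-06,
        1.32071053e+00, -6.66164184e-02]), 'joint_vel': array([-0.00111801,  0.00091885,  0.00172986, -0.00077673, -0.0005993 ,
       -0.00011283]), 'tau': array([-3.41359206e-03, -5.31656384e+01, -3.52906930e+01,  7.07356562e-02,
        2.11558450e-02, -3.84956434e-05]), 'ee_pos': array([0.15507495, 0.52768459, 0.20547915]), 'eef_rot': array([3.14154379e+00, 1.18965082e-05, 2.85578981e+00]), 'force': array([-0.17891907,  0.62104045,  0.12866902]), 'moment': array([-0.03837981, -0.0020053 , -0.03708234]), 'grip_force': 0.0, 'grip_width': 0.09386423261334392}
```

View pics/top0.png

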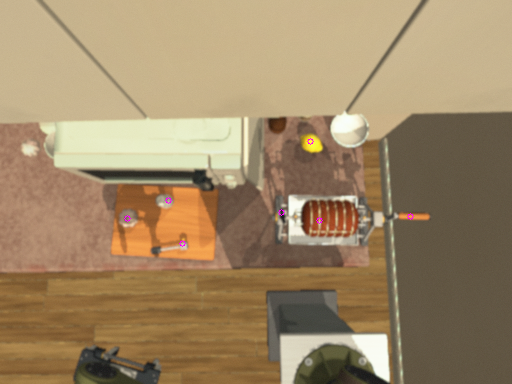

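View pics/side0.png

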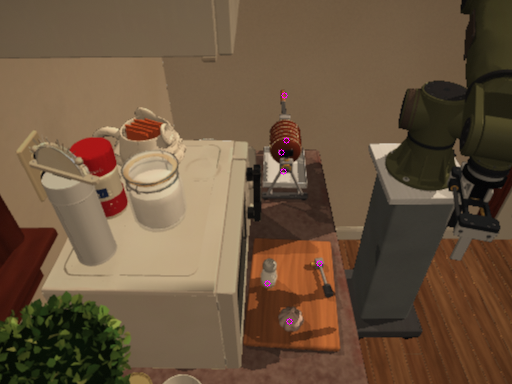

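The top view shows the stand at about (319,220) with its clamp end to the left (281,212) and the handle to the right (411,216). The lemon is at (311,141) and the board items are on the left. The side view agrees, with the handle at (284,95) and the clamp near (282,153).

Run:
```python
from h import *
P=lambda q,c:ctrl.place_of(q,c)[0]["at"]
ctrl.camera("top");ctrl.camera("side")
for q in("clamp_grip","crank_handle","stand"):
    print(q,tri(ray("top",P(q,"top")),ray("side",P(q,"side"))), atz("top",P(q,"top"),{"clamp_grip":.179,"crank_handle":.19,"stand":0}[q]))
for q in("stand","roast_middle","crank_handle"):
  for r in ctrl.masks_of(q,"top")[:1]:
    m=r["pixels"].astype(np.uint8);print(q,r["confidence"],m.sum(),cv2.minAreaRect(cv2.findNonZero(m)),r["at"])
t=ctrl.camera("top")[...,::-1];s=ctrl.camera("side")[...,::-1]
a=cv2.resize(t[180:260,255:445],(800,337),interpolation=cv2.INTER_CUBIC)
b=cv2.resize(s[80:210,230:350],(240,260),interpolation=cv2.INTER_CUBIC)
out=np.zeros((600,800,3),np.uint8);out[:337]=a;out[338:598,:240]=b;cv2.imwrite("pics/c1.png",out)
```

```text
clamp_grip (array([0.50315063, 0.15057238, 0.18578766]), [np.float64(0.004102370287127832), np.float64(0.004102370287127781)]) [0.50766404 0.14951647 0.179     ]
crank_handle (array([0.576219  , 0.12003696, 0.36835846]), [np.float64(0.06722327663802091), np.float64(0.06722327663802066)]) [0.68744171 0.07893956 0.19      ]
stand (array([0.48809524, 0.02030963, 0.00453312]), [np.float64(0.0001856320717662657), np.float64(0.00018563207176610069)]) [0.4884573  0.01952178 0.        ]
roast_middle 0.96 2675 ((351.0, 217.0), (158.0, 38.0), 0.0) [331.7, 216.6]
crank_handle 0.87 2702 ((351.0, 217.5), (39.0, 158.0), 90.0) [330.2, 217.1]
```

View pics/c1.png

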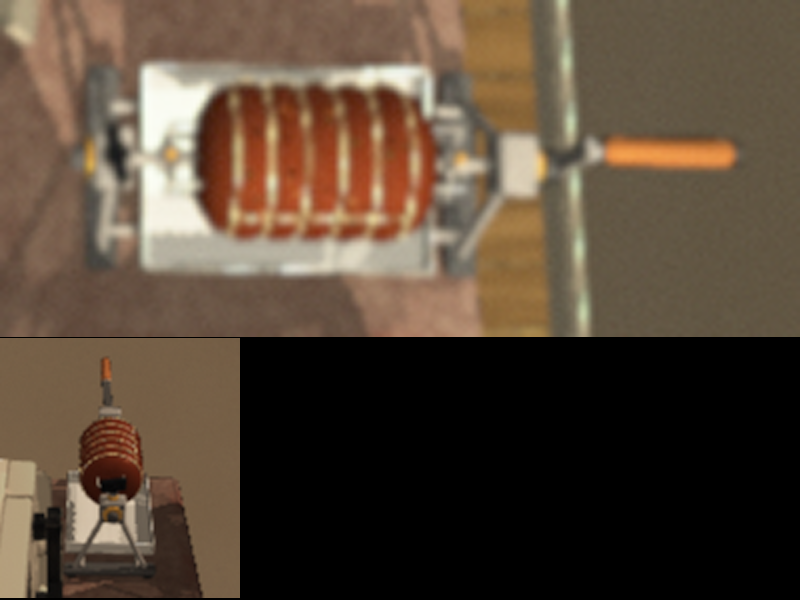

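The crop shows the dark wing at about top (282,217), with the handle spanning columns 399–429 near row 216. The stand is almost square to the image.

Run:
```python
from h import *
f=lambda x,y:(255+x/4.21,180+y/4.21)
a,b=atz("top",f(607,151.5),.19),atz("top",f(737,153.5),.19);print("handle ends",a,b,"len",np.linalg.norm(a-b),"yaw",np.arctan2(-(a-b)[0],(a-b)[1]))
X=tri(ray("top",f(671,152.5)),ray("side",(283,95)));print("handle",X)
for u in ((607,151.5),(737,153.5)):print(tri(ray("top",f(*u)),ray("side",(283,95))))
for p,q in (((142,64),(430,68)),((142,273),(435,275))):
    a,b=atz("top",f(*p),.015),atz("top",f(*q),.015);print("tray",a,b,"yaw",np.arctan2(-(a-b)[0],(a-b)[1]))
print("clamp",atz("top",f(115,157),.179), tri(ray("top",f(115,157)),ray("side",(282,152.8))))
print("blocks",atz("top",f(88,157),.155),atz("top",f(518,165),.155))
for z in(.2,.3):print("oven corner",z,atz("top",(262,187),z),atz("top",(245,187),z))
```

```text
handle ends [ 0.4910889  -0.15189299  0.19      ] [ 0.48835772 -0.23176138  0.19      ] len 0.07991507242827658 yaw -0.034182681777467215
handle (array([ 0.48907135, -0.19077387,  0.19091082]), [np.float64(0.000623210389013469), np.float64(0.0006232103890133057)])
(array([ 0.49083663, -0.14256968,  0.21565874]), [np.float64(0.0010183810973792154), np.float64(0.0010183810973793323)])
(array([ 0.48716933, -0.24295621,  0.16414141]), [np.float64(0.002411135551423053), np.float64(0.002411135551423044)])
tray [0.57042024 0.11937371 0.015     ] [ 0.56330493 -0.09166026  0.015     ] yaw -0.033703658932932805
tray [0.4181166  0.12410033 0.015     ] [ 0.41302934 -0.08708875  0.015     ] yaw -0.024083998287175445
clamp [0.49393088 0.15226089 0.179     ] (array([0.5016351 , 0.15125102, 0.17765442]), [np.float64(0.007676669295857293), np.float64(0.007676669295857352)])
blocks [0.49549146 0.16804664 0.155     ] [ 0.48522814 -0.1075042   0.155     ]
oven corner 0.2 [0.57333066 0.20471975 0.2       ] [0.57422993 0.24943091 0.2       ]
oven corner 0.3 [0.56012693 0.20634534 0.3       ] [0.56093622 0.24658285 0.3       ]
```

```bash
cat >> h.py <<'E'
def go(p,yaw,o=None):
    o=o or ctrl.get_obs();R=Ro.from_euler("xyz",o["eef_rot"])
    T=Ro.from_euler("xyz",[np.pi,0,yaw])
    d=R.inv().apply(np.array(p)-o["ee_pos"])/.03; w=np.degrees((R.inv()*T).as_rotvec())/6
    print("shift",np.round(d,3),"turn",np.round(w,3))
E
python3 - <<'E'
from h import *
print(np.round(ctrl.camera_model("wrist")["tool_from_camera"],3),ctrl.camera_model("wrist")["intrinsics"],ctrl.grasp_offset)
go([.44,.15,.33],-.03)
E
```

```text
[[ 0.    -0.969 -0.248  0.072]
 [ 1.     0.     0.     0.   ]
 [-0.    -0.248  0.969 -0.179]
 [ 0.     0.     0.     1.   ]] [[277.68552541   0.         260.5994185 ]
 [  0.         277.68552541 193.39480052]
 [  0.           0.           1.        ]] 0.0188
shift [-12.662  -9.401  -4.151] turn [0.0000e+00 1.0000e-03 2.7557e+01]
```

Request:
step_arm(plan=[[[0,0,-1.1,0,0,1.1],[-0.3,-0.2,-2.2,0,0,2.2],[-0.9,-0.7,-3.2,0,0,3.3],[-1.6,-1.2,-4,0,0,4.4],[-2.4,-1.8,-4,0,0,5.5],[-3.2,-2.4,-4,0,0,6.6],[-4,-3,-4,0,0,7.7],[-4.8,-3.6,-4,0,0,8.8]]], grip=0.45)

```text
time_s: 2.47
ee_pos: [0.2633, 0.3822, 0.3256]
eef_rot: [3.141, -0.0, 1.929]
force: [0.3, 0.8, -0.2]
grip_width: 0.0447
grip_force: 0.0
```

Run:
```python
from h import *
go([.49,.149,.31],-.03)
```

```text
shift [-9.929  4.353  0.52 ] turn [ 1.0000e-03 -5.0000e-03  1.8705e+01]
```

Request:
step_arm(plan=[[[-1.1,0.5,0,0,0,1.15],[-2.2,1,0,0,0,2.3],[-3.3,1.5,0,0,0,3.45],[-4.4,2,0.2,0,0,4.6],[-5.5,2.5,0.2,0,0,5.75],[-6.6,2.9,0.4,0,0,6.9],[-7.7,3.4,0.5,0,0,8.05],[-8.8,3.9,0.5,0,0,9.2]]])

```text
time_s: 3.13
ee_pos: [0.4668, 0.1767, 0.31]
eef_rot: [-3.141, 0.0, 0.965]
force: [-0.2, 0.7, 0.7]
grip_width: 0.0423
grip_force: 0.0
```

Run:
```python
from h import *
go([.49,.149,.31],-.03)
```

```text
shift [-0.317  1.162 -0.   ] turn [-1.0e-03  5.0e-03  9.5e+00]
```

Request:
step_arm(plan=[[[-0.1,0.2,0,0,0,1.19],[-0.1,0.4,0,0,0,2.38],[-0.2,0.6,0,0,0,3.57],[-0.2,0.8,0,0,0,4.76],[-0.3,1,0,0,0,5.95],[-0.3,1.16,0,0,0,7.14],[-0.3,1.16,0,0,0,8.33],[-0.3,1.16,0,0,0,9.5]]])

```text
time_s: 3.8
ee_pos: [0.4898, 0.151, 0.3104]
eef_rot: [3.142, 0.0, -0.031]
force: [0.3, -0.5, 0.1]
grip_width: 0.0423
grip_force: 0.0
```

```bash
cat >> h.py <<'E'
def wray(uv,o):
    m=ctrl.camera_model("wrist");T=np.array(m["tool_from_camera"]);d=np.linalg.inv(np.array(m["intrinsics"]))@[uv[0],uv[1],1]
    R=Ro.from_euler("xyz",o["eef_rot"]).as_matrix();return o["ee_pos"]+R@T[:3,3],R@T[:3,:3]@d
def watz(uv,z,o):
    a,d=wray(uv,o);return a+d*(z-a[2])/d[2]
E
python3 - <<'E'
from h import *
o=ctrl.get_obs();print(o["ee_pos"],o["eef_rot"])
im=ctrl.camera("wrist")[...,::-1].copy()
for q in("clamp_grip","stand","roast_middle"):
    for r in ctrl.place_of(q,"wrist")[:2]:print(q,r,watz(r["at"],{"clamp_grip":.179,"stand":0,"roast_middle":.135}[q],o))
big=cv2.resize(im,(800,600),interpolation=cv2.INTER_CUBIC);cv2.imwrite("pics/w1.png",big)
E
```

```text
[0.4897534  0.15100506 0.31036734] [ 3.14154048e+00  1.33880729e-04 -3.06395612e-02]
clamp_grip {'at': [261.9, 182.3], 'confidence': 0.76} [0.49461509 0.14974047 0.179     ]
```

View pics/w1.png

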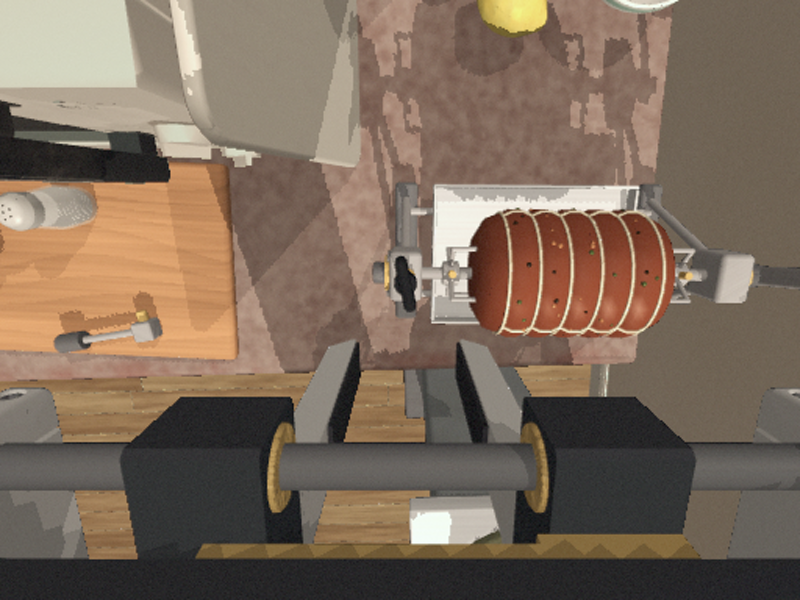

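The wrist picture shows the wing from about (400,259) to (411,310), in 800x600 pixels. It is turned slightly anticlockwise, at around 0.2 rad. The oven's corner is up and to the left of it, and the roast is well to its right.

Run:
```python
from h import *
o=ctrl.get_obs()
im=ctrl.camera("wrist")[155:215,235:285].max(2)
n,l,st,c=cv2.connectedComponentsWithStats((im<45).astype(np.uint8));i=1+st[1:,4].argmax()
p=np.argwhere(l==i)[:,::-1]+[235,155];print(st[i])
W=np.array([watz(q,.19,o)[:2] for q in p]).astype(np.float32)
r=cv2.minAreaRect(W*1000);print(r);v=np.linalg.svd(W-W.mean(0))[2][0];v*=np.sign(v[0]);a=np.arctan2(v[1],v[0]);print("mean",W.mean(0),"angle",a)
go([.4945,.1495,.25],a);go([.4945,.1495,.162],a)
```

```text
[ 19   9  13  35 273]
((498.02362060546875, 152.12742614746094), (13.223898887634277, 38.190860748291016), 88.5523452758789)
mean [0.49848816 0.15270191] angle 0.16444385
shift [0.165 0.056 2.015] turn [-0.    -0.    -1.759]
shift [0.165 0.056 4.948] turn [-0.    -0.    -1.759]
```

Request:
step_arm(plan=[[[0.1,0.03,0.8,0,0,-0.9],[0.18,0.05,1.8,0,0,-1.8],[0.18,0.05,2.8,0,0,-1.9],[0.18,0.05,3.6,0,0,-1.9],[0.18,0.05,4.2,0,0,-1.9],[0.18,0.05,4.6,0,0,-1.9],[0.18,0.05,4.88,0,0,-1.9],[0.18,0.05,4.88,0,0,-1.9]]])

```text
time_s: 4.72
ee_pos: [0.4944, 0.1495, 0.1627]
eef_rot: [3.142, 0.002, 0.177]
force: [0.3, 1.0, 0.5]
grip_width: 0.0426
grip_force: 0.0
```

Request:
step_arm(plan=[[[0,0,0,0,0,0],[0,0,0,0,0,0],[0,0,0,0,0,0],[0,0,0,0,0,0],[0,0,0,0,0,0],[0,0,0,0,0,0]]], grip=0, squeeze=25)

```text
time_s: 5.22
ee_pos: [0.495, 0.1515, 0.1649]
eef_rot: [-3.138, -0.002, 0.176]
force: [-2.2, 14.9, 3.1]
grip_width: 0.0161
grip_force: 25.0
```

Run:
```python
from h import *
o=ctrl.get_obs();print({k:np.round(v,4) for k,v in o.items() if k in("ee_pos","force","moment","grip_width","eef_rot")})
im=ctrl.camera("wrist")[...,::-1].copy()
s=ctrl.camera("side")[...,::-1]
out=np.zeros((600,800,3),np.uint8)
out[:,:500]=cv2.resize(im[140:320,185:335],(500,600),interpolation=cv2.INTER_CUBIC)
out[:400,505:800]=cv2.resize(s[110:190,252:311],(295,400),interpolation=cv2.INTER_CUBIC)
cv2.imwrite("pics/w2.png",out)
```

```text
{'ee_pos': array([0.495 , 0.1515, 0.1649]), 'eef_rot': array([-3.138e+00, -1.700e-03,  1.757e-01]), 'force': array([-2.2084, 14.8684,  3.1409]), 'moment': array([2.6332, 0.6089, 0.0182]), 'grip_width': np.float64(0.0161)}
```

View pics/w2.png

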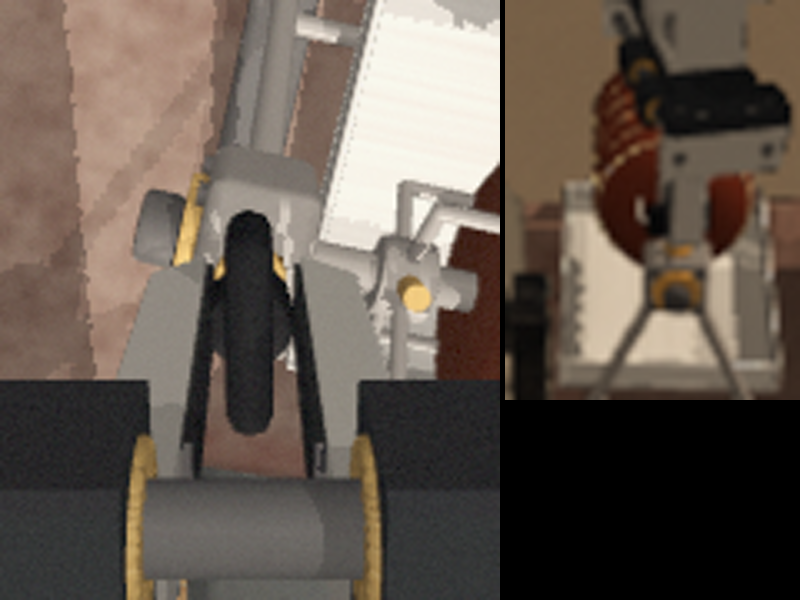

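The fingers closed on the 16 mm round collar under the wing instead of the wing itself. The wing stands between and above the pads and is well aligned. I will open, rise 8 mm, shift about 3 mm towards +y and grip again.

Request:
step_arm(plan=[[[0,0,0,0,0,0],[0,0,0,0,0,0],[0,-0.1,-0.15,0,0,0],[0.03,-0.12,-0.27,0,0,0],[0.03,-0.12,-0.27,0,0,0]]], grip=0.4)

```text
time_s: 5.73
ee_pos: [0.4957, 0.1535, 0.1732]
eef_rot: [3.142, -0.002, 0.175]
force: [0.8, 0.3, -0.8]
grip_width: 0.0377
grip_force: 0.0
```

Request:
step_arm(plan=[[[0,0,0,0,0,0],[0,0,0,0,0,0],[0,0,0,0,0,0],[0,0,0,0,0,0],[0,0,0,0,0,0],[0,0,0,0,0,0]]], grip=0, squeeze=25)

```text
time_s: 6.23
ee_pos: [0.4953, 0.1527, 0.1721]
eef_rot: [3.141, 0.0, 0.175]
force: [0.7, -6.4, -0.3]
grip_width: 0.0161
grip_force: 25.0
```

Request:
step_arm(plan=[[[0,0,0,0,0,0],[0,0,0,0,0,0],[0,0.02,-0.2,0,0,0],[0,0.02,-0.27,0,0,0]]], grip=0.3)

```text
time_s: 6.57
ee_pos: [0.4955, 0.1528, 0.1811]
eef_rot: [-3.141, -0.001, 0.175]
force: [-0.2, 0.1, -0.4]
grip_width: 0.0279
grip_force: 0.0
```

Request:
step_arm(plan=[[[0,0,0,0,0,0],[0,0,0,0,0,0],[0,0,0,0,0,0],[0,0,0,0,0,0],[0,0,0,0,0,0],[0,0,0,0,0,0]]], grip=0, squeeze=25)

```text
time_s: 7.07
ee_pos: [0.4955, 0.1526, 0.1804]
eef_rot: [3.141, -0.0, 0.175]
force: [0.2, -2.1, 4.4]
grip_width: 0.0151
grip_force: 25.0
```

Request:
step_arm(plan=[[[0,0,0,0,0,0],[0,0,0.25,0,0,0],[0,0,0.3,0,0,0],[0,0,0.3,0,0,0]]], grip=0.25)

```text
time_s: 7.4
ee_pos: [0.4949, 0.1527, 0.1702]
eef_rot: [-3.142, 0.002, 0.175]
force: [0.2, -0.8, 0.7]
grip_width: 0.0238
grip_force: 0.0
```

Request:
step_arm(plan=[[[0,0,0,0,0,0],[0,0,0,0,0,0],[0,0,0,0,0,0],[0,0,0,0,0,0],[0,0,0,0,0,-0.8],[0,0,0,0,0,-1.6],[0,0,0,0,0,-2.4],[0,0,0,0,0,-3.2]]], grip=0, squeeze=40)

```text
time_s: 8.07
ee_pos: [0.4954, 0.1522, 0.1712]
eef_rot: [3.141, 0.0, 0.514]
force: [2.3, -5.6, -2.8]
grip_width: 0.0158
grip_force: 40.0
```

Request:
step_arm(plan=[[[0,0,0,0,0,-0.8],[0,0,0,0,0,-1.6],[0,0,0,0,0,-2.4],[0,0,0,0,0,-3.2],[0,0,0,0,0,-4],[0,0,0,0,0,-4.8],[0,0,0,0,0,-5.6],[0,0,0,0,0,-6.4]]])

```text
time_s: 8.73
ee_pos: [0.4959, 0.1519, 0.1715]
eef_rot: [3.14, 0.001, 1.184]
force: [3.6, -7.9, -0.4]
grip_width: 0.016
grip_force: 40.0
```

Request:
step_arm(plan=[[[0,0,0,0,0,-0.8],[0,0,0,0,0,-1.6],[0,0,0,0,0,-2.4],[0,0,0,0,0,-3.2],[0,0,0,0,0,-4],[0,0,0,0,0,-4.3],[0,0,0,0,0,-4.3]]])

```text
time_s: 9.32
ee_pos: [0.4964, 0.1518, 0.1718]
eef_rot: [3.139, 0.002, 1.632]
force: [6.7, -7.5, -1.5]
grip_width: 0.0156
grip_force: 40.0
```

Run:
```python
from h import *
o=ctrl.get_obs();print({k:np.round(v,4) for k,v in o.items()})
im=ctrl.camera("wrist")[...,::-1].copy()
cv2.imwrite("pics/w3.png",cv2.resize(im[140:320,145:375],(766,600),interpolation=cv2.INTER_CUBIC))
```

```text
{'time_s': np.float64(9.3167), 'qpos': array([ 0.2272,  0.2607,  1.6522, -0.0021,  1.2263,  0.1663]), 'joint_vel': array([ 0.0017,  0.0018, -0.0017, -0.0006,  0.0003,  0.0581]), 'tau': array([  5.0982, -49.6466, -32.3428,   2.403 ,   1.0497,  -1.0283]), 'ee_pos': array([0.4964, 0.1518, 0.1718]), 'eef_rot': array([3.1390e+00, 1.5000e-03, 1.6324e+00]), 'force': array([ 6.7153, -7.4951, -1.4979]), 'moment': array([-1.661 , -1.1176,  0.0037]), 'grip_force': np.float64(39.9962), 'grip_width': np.float64(0.0156)}
```

View pics/w3.png

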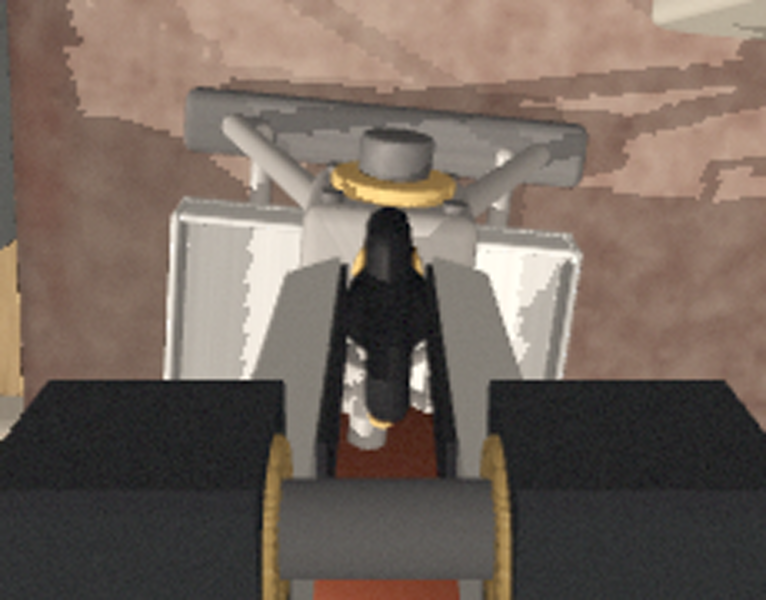

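The wing has turned with the fingers by about 83 degrees and now lies along the spit. Next I release it, rise and travel to the handle.

Request:
step_arm(plan=[[[0,0,0,0,0,0],[0,0,0,0,0,0],[0,0,-0.6,0,0,0],[0,0,-1.6,0,0,0],[0,0,-2.7,0,0,0],[0,0,-3.7,0,0,0],[-0.5,0,-4,0,0,0],[-1.5,0,-4,0,0,0]]], grip=0.45)

```text
time_s: 10.03
ee_pos: [0.4985, 0.1094, 0.2942]
eef_rot: [3.137, -0.001, 1.634]
force: [0.4, -0.1, -0.4]
grip_width: 0.0423
grip_force: 0.0
```

Run:
```python
from h import *
o=ctrl.get_obs();im=ctrl.camera("top")
print([ (r["at"],r["confidence"]) for r in ctrl.place_of("clamp_grip","top")[:2]])
go([.488,-.190,.29],1.54)
```

```text
[([283.7, 212.4], 0.46)]
shift [-9.823 -0.912  0.063] turn [ 0.01  -0.     0.849]
```

Request:
step_arm(plan=[[[-1.2,-0.1,0,0,0,0.1],[-2.4,-0.2,0,0,0,0.3],[-3.6,-0.3,0,0,0,0.5],[-4.8,-0.4,0,0,0,0.6],[-6,-0.5,0,0,0,0.7],[-7.2,-0.6,0,0,0,0.85],[-8.4,-0.75,0,0,0,0.85],[-9.6,-0.9,0,0,0,0.85]]])

```text
time_s: 10.8
ee_pos: [0.488, -0.1825, 0.2912]
eef_rot: [3.141, -0.001, 1.542]
force: [0.2, 0.4, 0.2]
grip_width: 0.0424
grip_force: 0.0
```

Run:
```python
from h import *
o=ctrl.get_obs();print(o["ee_pos"],o["eef_rot"])
im=ctrl.camera("wrist")[...,::-1].copy()
for q,z in(("crank_handle",.19),("crank_centre",.135)):
    for r in ctrl.place_of(q,"wrist")[:2]:print(q,r,watz(r["at"],z,o))
cv2.imwrite("pics/w4.png",cv2.resize(im,(800,600)))
```

```text
[ 0.48803833 -0.18248726  0.29123057] [ 3.14146853e+00 -5.26508745e-04  1.54178764e+00]
crank_handle {'at': [260.0, 199.6], 'confidence': 0.56} [ 0.48675084 -0.18870925  0.19      ]
```

View pics/w4.png

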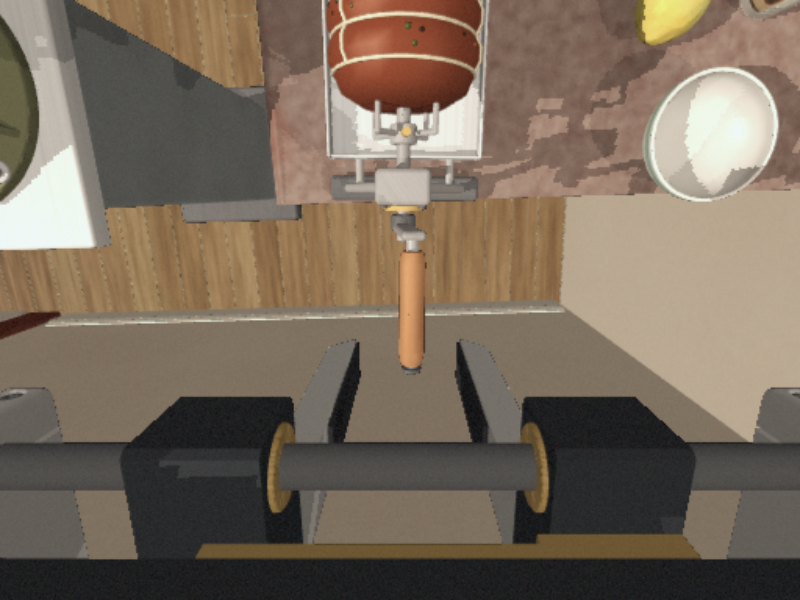

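The handle spans (411,253)–(411,368) in the wrist picture and lies centred between the fingers. The spit's axis is about 5 mm to its left, so the handle angle is roughly +0.1 rad.

Request:
step_arm(plan=[[[-0.3,0.03,0.9,0,0,0],[-0.45,0.03,1.9,0,0,0],[-0.45,0.03,2.8,0,0,0],[-0.45,0.03,3.5,0,0,0],[-0.45,0.03,4,0,0,0],[-0.45,0.03,4,0,0,0]]])

```text
time_s: 11.45
ee_pos: [0.488, -0.1928, 0.1683]
eef_rot: [-3.137, -0.002, 1.543]
force: [-0.2, 0.6, 0.2]
grip_width: 0.0425
grip_force: 0.0
```

Request:
step_arm(plan=[[[0,0,0,0,0,0],[0,0,0,0,0,0],[0,0,0,0,0,0],[0,0,0,0,0,0],[0,0,0,0,0,0],[0,0,0,0,0,0]]], grip=0, squeeze=30)

```text
time_s: 11.95
ee_pos: [0.4895, -0.1949, 0.1721]
eef_rot: [3.139, 0.0, 1.541]
force: [3.8, 1.0, 4.0]
grip_width: 0.0172
grip_force: 30.0
```

Run:
```python
from h import *
o=ctrl.get_obs();print({k:np.round(v,4) for k,v in o.items() if k in("time_s","ee_pos","force","moment","grip_width","eef_rot","grip_force")})
```

```text
{'time_s': np.float64(11.95), 'ee_pos': array([ 0.4895, -0.1949,  0.1721]), 'eef_rot': array([3.1393e+00, 4.0000e-04, 1.5415e+00]), 'force': array([3.7659, 0.9791, 3.9958]), 'moment': array([ 0.2075, -0.8184, -0.0106]), 'grip_force': np.float64(29.9698), 'grip_width': np.float64(0.0172)}
```

```bash
cat >> h.py <<'E'
def arc(a,b,n=8,r=55/30):
    a,b=np.radians([a,b]);t=np.linspace(a,b,n+1)[1:]
    return [[0,float(round(r*(np.sin(x)-np.sin(a)),2)),float(round(-r*(np.cos(x)-np.cos(a)),2)),0,0,0] for x in t]
E
python3 - <<'E'
from h import *
o=ctrl.get_obs()
ob=dict(ee_pos=np.array([.48803833,-.18248726,.29123057]),eef_rot=np.array([3.14146853,-.00052650854,1.54178764]))
for uv,z in (((403,187),.155),((411.5,310),.191),((404,222),.135)):print(watz(np.array(uv)/1.5625,z,ob))
th=[5]+list(range(30,361,30))
for a,b in zip(th,th[1:]):print(a,b,str(arc(a,b)).replace(".0,",","))
E
```

```text
[ 0.48681038 -0.10738268  0.155     ]
[ 0.49030382 -0.18723158  0.191     ]
[ 0.48659418 -0.13297228  0.135     ]
5 30 [[0, 0.1, 0.01, 0, 0, 0], [0, 0.2, 0.03, 0, 0, 0], [0, 0.3, 0.05, 0, 0, 0], [0, 0.39, 0.08, 0, 0, 0], [0, 0.49, 0.11, 0, 0, 0], [0, 0.58, 0.15, 0, 0, 0], [0, 0.67, 0.19, 0, 0, 0], [0, 0.76, 0.24, 0, 0, 0]]
30 60 [[0, 0.1, 0.06, 0, 0, 0], [0, 0.2, 0.13, 0, 0, 0], [0, 0.29, 0.21, 0, 0, 0], [0, 0.38, 0.29, 0, 0, 0], [0, 0.46, 0.38, 0, 0, 0], [0, 0.54, 0.47, 0, 0, 0], [0, 0.61, 0.57, 0, 0, 0], [0, 0.67, 0.67, 0, 0, 0]]
60 90 [[0, 0.06, 0.11, 0, 0, 0], [0, 0.11, 0.22, 0, 0, 0], [0, 0.15, 0.33, 0, 0, 0], [0, 0.18, 0.44, 0, 0, 0], [0, 0.21, 0.56, 0, 0, 0], [0, 0.23, 0.68, 0, 0, 0], [0, 0.24, 0.8, 0, 0, 0], [0, 0.25, 0.92, 0, 0, 0]]
90 120 [[0, -0, 0.12, 0, 0, 0], [0, -0.02, 0.24, 0, 0, 0], [0, -0.04, 0.36, 0, 0, 0], [0, -0.06, 0.47, 0, 0, 0], [0, -0.1, 0.59, 0, 0, 0], [0, -0.14, 0.7, 0, 0, 0], [0, -0.19, 0.81, 0, 0, 0], [0, -0.25, 0.92, 0, 0, 0]]
120 150 [[0, -0.06, 0.1, 0, 0, 0], [0, -0.13, 0.2, 0, 0, 0], [0, -0.21, 0.29, 0, 0, 0], [0, -0.29, 0.38, 0, 0, 0], [0, -0.38, 0.4
[... 975 characters left out ...]
, 0], [0, -0.25, -0.92, 0, 0, 0]]
270 300 [[0, 0, -0.12, 0, 0, 0], [0, 0.02, -0.24, 0, 0, 0], [0, 0.04, -0.36, 0, 0, 0], [0, 0.06, -0.47, 0, 0, 0], [0, 0.1, -0.59, 0, 0, 0], [0, 0.14, -0.7, 0, 0, 0], [0, 0.19, -0.81, 0, 0, 0], [0, 0.25, -0.92, 0, 0, 0]]
300 330 [[0, 0.06, -0.1, 0, 0, 0], [0, 0.13, -0.2, 0, 0, 0], [0, 0.21, -0.29, 0, 0, 0], [0, 0.29, -0.38, 0, 0, 0], [0, 0.38, -0.46, 0, 0, 0], [0, 0.47, -0.54, 0, 0, 0], [0, 0.57, -0.61, 0, 0, 0], [0, 0.67, -0.67, 0, 0, 0]]
330 360 [[0, 0.11, -0.06, 0, 0, 0], [0, 0.22, -0.11, 0, 0, 0], [0, 0.33, -0.15, 0, 0, 0], [0, 0.44, -0.18, 0, 0, 0], [0, 0.56, -0.21, 0, 0, 0], [0, 0.68, -0.23, 0, 0, 0], [0, 0.8, -0.24, 0, 0, 0], [0, 0.92, -0.25, 0, 0, 0]]
```

Request:
step_arm(plan=[[[0,0.1,0.01,0,0,0],[0,0.2,0.03,0,0,0],[0,0.3,0.05,0,0,0],[0,0.39,0.08,0,0,0],[0,0.49,0.11,0,0,0],[0,0.58,0.15,0,0,0],[0,0.67,0.19,0,0,0],[0,0.76,0.24,0,0,0]]])

```text
time_s: 12.62
ee_pos: [0.5118, -0.1957, 0.1645]
eef_rot: [3.141, 0.0, 1.541]
force: [-0.3, 0.0, 5.0]
grip_width: 0.0169
grip_force: 30.0
```

Request:
step_arm(plan=[[[0,0.1,0.06,0,0,0],[0,0.2,0.13,0,0,0],[0,0.29,0.21,0,0,0],[0,0.38,0.29,0,0,0],[0,0.46,0.38,0,0,0],[0,0.54,0.47,0,0,0],[0,0.61,0.57,0,0,0],[0,0.67,0.67,0,0,0]]])

```text
time_s: 13.28
ee_pos: [0.5318, -0.1963, 0.1435]
eef_rot: [-3.141, 0.0, 1.541]
force: [1.7, -3.8, 2.5]
grip_width: 0.017
grip_force: 30.0
```

Request:
step_arm(plan=[[[0,0.06,0.11,0,0,0],[0,0.11,0.22,0,0,0],[0,0.15,0.33,0,0,0],[0,0.18,0.44,0,0,0],[0,0.21,0.56,0,0,0],[0,0.23,0.68,0,0,0],[0,0.24,0.8,0,0,0],[0,0.25,0.92,0,0,0]]])

```text
time_s: 13.95
ee_pos: [0.5386, -0.1965, 0.1156]
eef_rot: [-3.14, 0.0, 1.541]
force: [-4.4, -6.0, 1.7]
grip_width: 0.0168
grip_force: 30.0
```

Request:
step_arm(plan=[[[0,0,0.12,0,0,0],[0,-0.02,0.24,0,0,0],[0,-0.04,0.36,0,0,0],[0,-0.06,0.47,0,0,0],[0,-0.1,0.59,0,0,0],[0,-0.14,0.7,0,0,0],[0,-0.19,0.81,0,0,0],[0,-0.25,0.92,0,0,0]]])

```text
time_s: 14.62
ee_pos: [0.5306, -0.1962, 0.0883]
eef_rot: [-3.139, -0.0, 1.542]
force: [-7.3, -3.5, 9.0]
grip_width: 0.017
grip_force: 30.0
```

Request:
step_arm(plan=[[[0,-0.06,0.1,0,0,0],[0,-0.13,0.2,0,0,0],[0,-0.21,0.29,0,0,0],[0,-0.29,0.38,0,0,0],[0,-0.38,0.46,0,0,0],[0,-0.47,0.54,0,0,0],[0,-0.57,0.61,0,0,0],[0,-0.67,0.67,0,0,0]]])

```text
time_s: 15.28
ee_pos: [0.5117, -0.1956, 0.0695]
eef_rot: [3.141, 0.0, 1.542]
force: [-2.1, -1.3, 15.9]
grip_width: 0.0172
grip_force: 30.0
```

Request:
step_arm(plan=[[[0,-0.11,0.06,0,0,0],[0,-0.22,0.11,0,0,0],[0,-0.33,0.15,0,0,0],[0,-0.44,0.18,0,0,0],[0,-0.56,0.21,0,0,0],[0,-0.68,0.23,0,0,0],[0,-0.8,0.24,0,0,0],[0,-0.92,0.25,0,0,0]]])

```text
time_s: 15.95
ee_pos: [0.4854, -0.1946, 0.0622]
eef_rot: [3.138, 0.0, 1.541]
force: [7.6, 0.3, 9.9]
grip_width: 0.017
grip_force: 30.0
```

Request:
step_arm(plan=[[[0,-0.12,0,0,0,0],[0,-0.24,-0.02,0,0,0],[0,-0.36,-0.04,0,0,0],[0,-0.47,-0.06,0,0,0],[0,-0.59,-0.1,0,0,0],[0,-0.7,-0.14,0,0,0],[0,-0.81,-0.19,0,0,0],[0,-0.92,-0.25,0,0,0]]])

```text
time_s: 16.62
ee_pos: [0.4576, -0.1936, 0.0689]
eef_rot: [3.138, -0.0, 1.541]
force: [11.7, -0.1, -1.2]
grip_width: 0.0174
grip_force: 30.0
```

Request:
step_arm(plan=[[[0,-0.1,-0.06,0,0,0],[0,-0.2,-0.13,0,0,0],[0,-0.29,-0.21,0,0,0],[0,-0.38,-0.29,0,0,0],[0,-0.46,-0.38,0,0,0],[0,-0.54,-0.47,0,0,0],[0,-0.61,-0.57,0,0,0],[0,-0.67,-0.67,0,0,0]]])

```text
time_s: 17.28
ee_pos: [0.4368, -0.1928, 0.0883]
eef_rot: [3.14, -0.001, 1.542]
force: [9.0, -0.9, -7.4]
grip_width: 0.0168
grip_force: 30.0
```

Request:
step_arm(plan=[[[0,-0.06,-0.11,0,0,0],[0,-0.11,-0.22,0,0,0],[0,-0.15,-0.33,0,0,0],[0,-0.18,-0.44,0,0,0],[0,-0.21,-0.56,0,0,0],[0,-0.23,-0.68,0,0,0],[0,-0.24,-0.8,0,0,0],[0,-0.25,-0.92,0,0,0]]])

```text
time_s: 17.95
ee_pos: [0.4283, -0.1924, 0.1154]
eef_rot: [-3.14, -0.002, 1.542]
force: [4.2, -0.3, -10.4]
grip_width: 0.0172
grip_force: 30.0
```

Request:
step_arm(plan=[[[0,0,-0.12,0,0,0],[0,0.02,-0.24,0,0,0],[0,0.04,-0.36,0,0,0],[0,0.06,-0.47,0,0,0],[0,0.1,-0.59,0,0,0],[0,0.14,-0.7,0,0,0],[0,0.19,-0.81,0,0,0],[0,0.25,-0.92,0,0,0]]])

```text
time_s: 18.62
ee_pos: [0.4354, -0.1928, 0.1439]
eef_rot: [-3.139, -0.001, 1.542]
force: [-8.5, 5.5, -6.4]
grip_width: 0.0171
grip_force: 30.0
```

Request:
step_arm(plan=[[[0,0.06,-0.1,0,0,0],[0,0.13,-0.2,0,0,0],[0,0.21,-0.29,0,0,0],[0,0.29,-0.38,0,0,0],[0,0.38,-0.46,0,0,0],[0,0.47,-0.54,0,0,0],[0,0.57,-0.61,0,0,0],[0,0.67,-0.67,0,0,0]]])

```text
time_s: 19.28
ee_pos: [0.4559, -0.1936, 0.1649]
eef_rot: [-3.14, -0.0, 1.542]
force: [-8.9, 5.4, 2.6]
grip_width: 0.0173
grip_force: 30.0
```

Request:
step_arm(plan=[[[0,0.11,-0.06,0,0,0],[0,0.22,-0.11,0,0,0],[0,0.33,-0.15,0,0,0],[0,0.44,-0.18,0,0,0],[0,0.56,-0.21,0,0,0],[0,0.68,-0.23,0,0,0],[0,0.8,-0.24,0,0,0],[0,0.92,-0.25,0,0,0]]])

```text
time_s: 19.95
ee_pos: [0.4843, -0.1946, 0.1727]
eef_rot: [3.141, 0.0, 1.542]
force: [-4.2, 3.4, -1.2]
grip_width: 0.017
grip_force: 30.0
```

Request:
step_arm(plan=[[[0,0.12,0,0,0,0],[0,0.24,0.02,0,0,0],[0,0.36,0.04,0,0,0],[0,0.47,0.06,0,0,0],[0,0.59,0.1,0,0,0],[0,0.7,0.14,0,0,0],[0,0.81,0.19,0,0,0],[0,0.92,0.25,0,0,0]]])

```text
time_s: 20.62
ee_pos: [0.5123, -0.1957, 0.1643]
eef_rot: [3.14, 0.001, 1.542]
force: [0.1, 0.8, 4.8]
grip_width: 0.0169
grip_force: 30.0
```

```bash
cat > fit.py <<'E'
from h import *
D=np.array([[.5118,.1645,-.3,5.0],[.5318,.1435,1.7,2.5],[.5386,.1156,-4.4,1.7],[.5306,.0883,-7.3,9],[.5117,.0695,-2.1,15.9],[.4854,.0622,7.6,9.9],[.4576,.0689,11.7,-1.2],[.4368,.0883,9,-7.4],[.4283,.1154,4.2,-10.4],[.4354,.1439,-8.5,-6.4],[.4559,.1649,-8.9,2.6],[.4843,.1727,-4.2,-1.2],[.5123,.1643,.1,4.8]])
x,z=D[:,0],D[:,1]
s=np.linalg.lstsq(np.c_[2*x,2*z,np.ones(len(x))],x*x+z*z,rcond=None)[0];c=s[:2];print("centre",c,"r",np.sqrt(s[2]+c@c))
th=np.arctan2(x-c[0],z-c[1]);F=-(D[:,2]*np.cos(th)-D[:,3]*np.sin(th));rad=D[:,2]*np.sin(th)+D[:,3]*np.cos(th)
print(np.c_[np.degrees(th)%360,F,rad].round(1))
k=np.linalg.lstsq(np.c_[np.ones(len(th)),np.sin(th),np.cos(th)],F,rcond=None)
d,a,b=k[0];A=np.hypot(a,b);print("d",d*.055,"A",A*.055,"theta*",np.degrees(np.arctan2(-b,a)),"rms",np.sqrt(k[1]/len(th)))
E
python3 fit.py
```

```text
centre [0.483578   0.11726586] r 0.05512648234641667
[[ 30.9   2.8   4.1]
 [ 61.5   1.4   2.7]
 [ 91.7   1.6  -4.4]
 [121.6   3.8 -10.9]
 [149.5   6.3 -14.8]
 [178.1   7.9  -9.6]
 [208.2  10.9  -4.5]
 [238.2  11.   -3.8]
 [268.1  10.5  -3.8]
 [298.9   9.7   4.3]
 [329.8   6.4   6.7]
 [  0.7   4.2  -1.3]
 [ 31.4   2.4   4.1]]
d 0.3514665724755888 A 0.26859794327344644 theta* 154.67296071292967 rms [0.35409284]
```

Request:
step_arm(plan=[[[0,-0.11,-0.06,0,0,0],[0,-0.22,-0.11,0,0,0],[0,-0.33,-0.15,0,0,0],[0,-0.44,-0.18,0,0,0],[0,-0.56,-0.21,0,0,0],[0,-0.68,-0.23,0,0,0],[0,-0.8,-0.24,0,0,0],[0,-0.92,-0.25,0,0,0]]])

```text
time_s: 21.28
ee_pos: [0.4855, -0.1947, 0.1724]
eef_rot: [3.137, 0.001, 1.542]
force: [8.7, 1.8, 5.0]
grip_width: 0.0175
grip_force: 30.0
```

Request:
step_arm(plan=[[[0,-0.12,0,0,0,0],[0,-0.24,0.02,0,0,0],[0,-0.36,0.04,0,0,0],[0,-0.47,0.06,0,0,0],[0,-0.59,0.1,0,0,0],[0,-0.7,0.14,0,0,0],[0,-0.81,0.19,0,0,0],[0,-0.92,0.25,0,0,0]]])

```text
time_s: 21.95
ee_pos: [0.4572, -0.1937, 0.1652]
eef_rot: [3.139, 0.0, 1.542]
force: [-0.3, 5.3, 13.9]
grip_width: 0.0171
grip_force: 30.0
```

Request:
step_arm(plan=[[[0,-0.1,0.06,0,0,0],[0,-0.2,0.13,0,0,0],[0,-0.29,0.21,0,0,0],[0,-0.38,0.29,0,0,0],[0,-0.46,0.38,0,0,0],[0,-0.54,0.47,0,0,0],[0,-0.61,0.57,0,0,0],[0,-0.67,0.67,0,0,0]]])

```text
time_s: 22.62
ee_pos: [0.4357, -0.1929, 0.1438]
eef_rot: [-3.14, -0.001, 1.542]
force: [-5.8, 6.0, 7.6]
grip_width: 0.0176
grip_force: 30.0
```

Request:
step_arm(plan=[[[0,-0.06,0.11,0,0,0],[0,-0.11,0.22,0,0,0],[0,-0.15,0.33,0,0,0],[0,-0.18,0.44,0,0,0],[0,-0.21,0.56,0,0,0],[0,-0.23,0.68,0,0,0],[0,-0.24,0.8,0,0,0],[0,-0.25,0.92,0,0,0]]])

```text
time_s: 23.28
ee_pos: [0.4285, -0.1926, 0.1157]
eef_rot: [-3.141, -0.001, 1.542]
force: [0.1, 5.7, 0.9]
grip_width: 0.0171
grip_force: 30.0
```

Request:
step_arm(plan=[[[0,0,0.12,0,0,0],[0,0.02,0.24,0,0,0],[0,0.04,0.36,0,0,0],[0,0.06,0.47,0,0,0],[0,0.1,0.59,0,0,0],[0,0.14,0.7,0,0,0],[0,0.19,0.81,0,0,0],[0,0.25,0.92,0,0,0]]])

```text
time_s: 23.95
ee_pos: [0.4367, -0.1929, 0.0885]
eef_rot: [3.141, -0.001, 1.541]
force: [2.3, 6.2, 3.6]
grip_width: 0.0173
grip_force: 30.0
```

Request:
step_arm(plan=[[[0,0.06,0.1,0,0,0],[0,0.13,0.2,0,0,0],[0,0.21,0.29,0,0,0],[0,0.29,0.38,0,0,0],[0,0.38,0.46,0,0,0],[0,0.47,0.54,0,0,0],[0,0.57,0.61,0,0,0],[0,0.67,0.67,0,0,0]]])

```text
time_s: 24.62
ee_pos: [0.4572, -0.1937, 0.0689]
eef_rot: [3.14, -0.0, 1.541]
force: [1.1, 5.8, 7.7]
grip_width: 0.0172
grip_force: 30.0
```

Request:
step_arm(plan=[[[0,0.11,0.06,0,0,0],[0,0.22,0.11,0,0,0],[0,0.33,0.15,0,0,0],[0,0.44,0.18,0,0,0],[0,0.56,0.21,0,0,0],[0,0.68,0.23,0,0,0],[0,0.8,0.24,0,0,0],[0,0.92,0.25,0,0,0]]])

```text
time_s: 25.28
ee_pos: [0.4845, -0.1947, 0.0618]
eef_rot: [3.141, 0.0, 1.542]
force: [-4.3, 4.8, 16.0]
grip_width: 0.0169
grip_force: 30.0
```

```bash
cat >> fit.py <<'E'
B=np.array([[.4855,.1724,8.7,5],[.4572,.1652,-.3,13.9],[.4357,.1438,-5.8,7.6],[.4285,.1157,.1,.9],[.4367,.0885,2.3,3.6],[.4572,.0689,1.1,7.7],[.4845,.0618,-4.3,16]])
t2=np.arctan2(B[:,0]-c[0],B[:,1]-c[1]);G=-(B[:,2]*np.cos(t2)-B[:,3]*np.sin(t2));print(np.c_[np.degrees(t2)%360,G].round(1))
T=np.r_[th,t2];Y=np.r_[F,G];sg=np.r_[np.ones(len(th)),-np.ones(len(t2))]
k=np.linalg.lstsq(np.c_[sg,np.sin(T),np.cos(T)],Y,rcond=None);d,a,b=k[0]
print("d",d*.055,"A",np.hypot(a,b)*.055,"theta*",np.degrees(np.arctan2(-b,a)),"rms",np.sqrt(k[1]/len(T)))
o=ctrl.get_obs();p=o["ee_pos"];now=np.degrees(np.arctan2(p[0]-c[0],p[2]-c[1]))%360;ts=np.degrees(np.arctan2(-b,a));print(now,ts)
print(arc(now,ts,6))
E
python3 fit.py
```

```text
centre [0.483578   0.11726586] r 0.05512648234641667
[[ 30.9   2.8   4.1]
 [ 61.5   1.4   2.7]
 [ 91.7   1.6  -4.4]
 [121.6   3.8 -10.9]
 [149.5   6.3 -14.8]
 [178.1   7.9  -9.6]
 [208.2  10.9  -4.5]
 [238.2  11.   -3.8]
 [268.1  10.5  -3.8]
 [298.9   9.7   4.3]
 [329.8   6.4   6.7]
 [  0.7   4.2  -1.3]
 [ 31.4   2.4   4.1]]
d 0.3514665724755888 A 0.26859794327344644 theta* 154.67296071292967 rms [0.35409284]
[[  2.   -8.5]
 [331.2  -6.4]
 [299.   -3.8]
 [268.4  -0.9]
 [238.5  -1.9]
 [208.6  -2.7]
 [179.   -4. ]]
d 0.3510626164656145 A 0.26990062223509703 theta* 154.4740770157048 rms [0.399002]
179.06744117702692 154.4740770157048
[[0, 0.13, -0.01, 0, 0, 0], [0, 0.26, -0.02, 0, 0, 0], [0, 0.39, -0.05, 0, 0, 0], [0, 0.52, -0.08, 0, 0, 0], [0, 0.64, -0.13, 0, 0, 0], [0, 0.76, -0.18, 0, 0, 0]]
```

Both directions of turning agree: the heavy side points straight down at a handle angle of 154.5°.

Request:
step_arm(plan=[[[0,0.13,-0.01,0,0,0],[0,0.26,-0.02,0,0,0],[0,0.39,-0.05,0,0,0],[0,0.52,-0.08,0,0,0],[0,0.64,-0.13,0,0,0],[0,0.76,-0.18,0,0,0],[0,0.76,-0.18,0,0,0],[0,0.76,-0.18,0,0,0]]])

```text
time_s: 25.95
ee_pos: [0.5064, -0.1954, 0.0668]
eef_rot: [-3.14, 0.0, 1.542]
force: [-7.4, 2.6, 12.9]
grip_width: 0.0172
grip_force: 30.0
```

Request:
step_arm(plan=[[[0,0,0,0,0,0],[0,0,0,0,0,0],[0,0,0,0,0,0],[0,0,0,0,0,0]]])

```text
time_s: 26.28
ee_pos: [0.5064, -0.1954, 0.0669]
eef_rot: [-3.141, 0.0, 1.542]
force: [-7.3, 1.9, 11.7]
grip_width: 0.0174
grip_force: 30.0
```

```bash
python3 fit.py | tail -2
python3 - <<'E'
from h import *
print(np.abs(ctrl.get_obs()["joint_vel"]).max())
t=ctrl.camera("top")[...,::-1]
cv2.imwrite("pics/t9.png",cv2.resize(t[100:290,90:450],(800,422)))
E
```

```text
155.6229924142844 154.4740770157048
[[0, 0.01, -0.0, 0, 0, 0], [0, 0.01, -0.01, 0, 0, 0], [0, 0.02, -0.01, 0, 0, 0], [0, 0.02, -0.01, 0, 0, 0], [0, 0.03, -0.01, 0, 0, 0], [0, 0.03, -0.02, 0, 0, 0]]
0.0016677672633791734
```

View pics/t9.png

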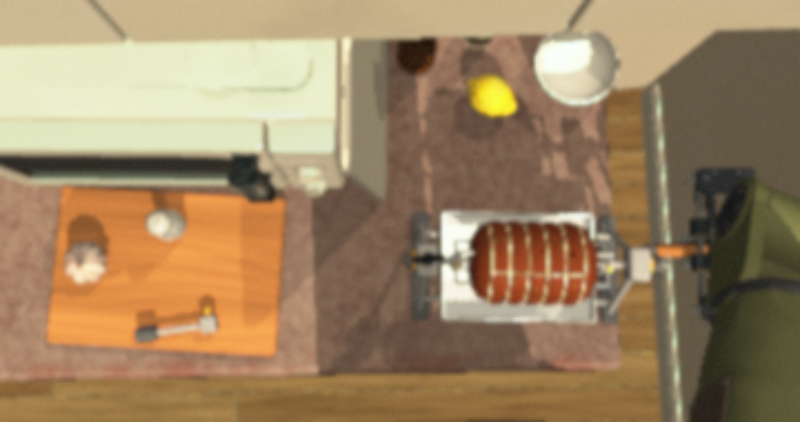

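The picture shows the wing lying along the spit at about (430,259), so it is loosened. Lemon, salt, garlic and counterweight are undisturbed, the handle is held, and the spit is still, 1° from the target.

```bash
python3 -c "
from station import ctrl
print(ctrl.hand_in())"
```

```text
the job is handed in; nothing more can be done
None
```

I loosened the wing screw by about 83°, measured the roast's heavy side by turning the handle both ways, and handed the job in with the handle still gripped, the spit still and the heavy side within about 1° of straight down.

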